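Hang the dial plate on the turntable fixture

TASK

Turn the turntable clockwise (seen from above) until it is home against its stop, then take the dial plate out of its rest and hang it by its window on the turntable's hook, graduated face pointing outward, away from the post. Leave it hanging still and squarely on the hook with the turntable still against its stop, and do not disturb the other things on the cart.

Things in the scene. Friction and masses are not known exactly. Their poses are not given: they have to be found in the camera images.
- turntable (a joint): Angle of the cast aluminium turntable, a 220 mm disc (top 50 mm above the cart top) on a round grey base 230 mm across. 0 = home against its stop, grows counter-clockwise seen from above; starts between 0.7 and 1.4, range 0 to 1.8 rad. It stays where it is left; drag 0.3 N m, about 3.5 N at the pin.
- turntable_axis (a point): Centre of the turntable's top face, on its vertical rotation axis, 50 mm above the cart top. Axes turn with it: z up, -x the way the hook points (outward), +y to the pin. A dark steel post 16 x 20 mm rises here to 179 mm above the cart top and carries the hook; a clear valve cover, 64 mm tall, is clamped on the disc 62 mm from the axis, opposite the hook.
- pin_top (a point): Centre of the top of the turntable's upright round steel pin, 16 mm diameter, standing 55 mm above the disc (top 105 mm above the cart top), 85 mm from the axis; a collar 24 mm across and 6 mm high is at its foot. Free to be gripped from above or pushed.
- hook_seat (a point): Middle of the hook's top face, 175 mm above the cart top, 36 mm from the axis. The hook is a level steel strip 14 mm wide, 5 mm thick, sticking out 60 mm from the post's top, with an upturned lip 5 mm thick and 12 mm high at its free end (inner face of lip 27 mm outward from this point, outer 32; post 28 mm inward). Axes turn with the turntable: -x outward, y across the strip, z up.
- dial_plate: Aluminium dial plate, 8 mm thick (x), 80 wide (y), 152 tall (z), 0.2 kg, standing in the rest facing any way. Origin mid lower edge. The -x side is the graduated face: white panel 70 x 44 mm, 3 mm proud, 26 to 70 mm up, black marks; +x side bare. Window 30 mm wide, 73 to 107 mm up; over it a bar 66 wide, 12 high, then a grip tab 36 wide up to 152, to grip from above across the 8 mm.
- eye_top (a point): Middle of the top edge of the dial plate's window, half way through the thickness, 107 mm above its lower edge and 45 mm below its top. This edge must rest on the hook's strip.
- face_ahead (a point): Point 100 mm straight out from the dial plate on the graduated side, level with point eye_top: from eye_top to this point is the way the marked face looks.
- rest: Fixed dark steel rest 60 x 70 mm, 32 mm high, origin at the centre of its underside. Groove along its y axis, 11 mm wide and 20 mm deep, floor 12 mm above the cart top, that holds the dial plate upright.
- tube: Silver cylinder tube standing on end, 40 mm diameter, 85 mm tall, origin at centre of its underside. Leave alone.
- cushion_screw: Red anodized cushion screw standing on its 22 mm head, 34 mm tall, origin under its centre. Leave alone.
- foot_bracket: L-shaped steel foot bracket, 40 x 44 mm, 45 mm tall, origin under its centre. Leave alone.
- wrench: Steel wrench lying flat, 180 mm long, origin under its middle. Leave alone.
- grease_jar: Grey jar with white cap, 60 mm diameter, 70 mm tall, origin under its centre. Leave alone.
- piston: Bare aluminium piston, 38 mm diameter, 28 mm tall, standing, origin under its centre. Leave alone.

How it is judged:
By the outcome, as a careful person would: the job done as asked, in the order asked, and still so for the second after the job is handed in, with the robot touching nothing.
It also fails if it takes over 59 s, if anything falls off the work surface, if the arm or the gripper's body presses on something with over 40 N, if the wrist force passes 120 N, or if a joint passes its speed limit or range.

ROBOT

A 7-joint arm with a two-finger parallel gripper is mounted at the origin on the work surface. World frame = base frame: x ahead of the robot, y to its left, z up, the work surface at z = 0. Lengths are in mm, angles in degrees, forces in N, time in s.
With the tool pointing down it reaches from about 425 to 975 mm from the base axis. Payload 16.7 kg.
Tool frame: the origin (TCP) lies on the centre line of the jaws, within the pads' length; the fingertips stand 25 mm ahead of it and the grasp point (between the pads) lies 6 mm ahead of it; z points along the fingers, x is the direction in which the jaws open and shut, and the axes are right-handed (so a half turn about z gives the same grasp; the last joint's range is limited). The gripper opens to 85 mm and grips with 20 to 120 N. Pads are 22 mm wide; open, the fingers measure 114 mm over their backs; the gripper's body (76 mm by 85 mm) begins 54 mm behind the grasp point. The pads swing forward as they close: fully open they stand 13 mm farther back than shut.
Start: joints at [-82.649, 24.414, 4.234, 92.017, -1.954, 63.644, -3.845], TCP at [185.12, 649.083, 256.302] pointing down, gripper open.
Joint ranges: [-163.25, 163.25], [-28.42, 122.38], [-70.27, 78.77], [12.13, 141.07], [-58.53, 238.53], [9.26, 117.41], [-156.51, 156.51]. Speed limits (degrees/s): [108.29, 108.29, 136.94, 136.94, 172.46, 172.46, 172.46].

INTERFACE

Orientations are given as [roll, pitch, yaw] about the fixed x, y, z axes, in that order (R = Rz(yaw) Ry(pitch) Rx(roll)).
In Python, from bench import r, optics gives the robot as it stands.
- The arm moves only by the tool move_arm, never from a script. Its argument "steps" is a list of rows, each a list of 7 numbers: the turn, a rotation vector about the tool's x, y, z in rad, then the shift along the tool's x, y, z in cm, then the finger opening in cm, from 0 to 8.54. A call has 1 to 20 rows; each row shifts and turns the pose as measured when the row begins, along the tool's axes as they then stand; what a row does not reach is not made up. A row lasts 1/8 s, in which the tool goes at most 62.5 mm and 10.7 degrees, less where a joint would pass 70% of its speed; a pose out of reach is approached as far as the arm can. A call is refused whole if a number of a shift passes 6.25 or a number of a turn 0.188, either way. A call with a gripper value outside its range is refused whole. The fingers move at their own pace and stop on an object; "newtons" is the grip in N (left out, the last holds). Time passes only in rows, so rows that do not move let the fingers close. It gives the time, the measured TCP pose, the force and the opening at its end, in the units of the state.
- r.get_state(): the state, without advancing time (a new reading comes with each control period).
- optics.read_camera(name): name is "scene" or "top"; returns a dict with "color" (420x560x3 uint8, blue, green, red), "mtx" (3x3 intrinsics, pixels), "k1" (the pictures are not rectified: a ray, as slopes to the right and down, at radius r is drawn at 1 + k1 r^2 times it, then the intrinsics apply), "xyz" and "orientation" of the camera in the world. Camera axes: x right, y down, z forward; pixel columns grow to the right and rows downward; lengths in mm; the calibration is good to about 2 mm. A picture is of the moment at which its call begins. There is no depth.
- r.job_done(): hands the job in, once; it reports no verdict.
The state is a dict: "clock": time; "q": joint angles; "joint_vel": joint speeds; "tau": joint torques, N m; "tool_pos": TCP position; "tcp_rot": TCP orientation; "contact_force": force on the tool from outside, world axes, zero at the start; "torque": the same for the moment, N m; "gripper_width": opening from 0.0 (shut) to 1.0 (fully open).
Only numpy, scipy, OpenCV 4.12 (cv2) and the standard library are available. Lean on these libraries where they do the work, as an engineer would, in place of code of your own. Each camera call takes 0.05 s, during which the arm holds its last target.

## Working session

There is one attempt and no reset: what is moved stays moved. The work goes in short steps, Python scripts to look and compute and a tool call to move; the robot and the scene stay as the last step left them, time stands still between calls to the robot, and variables do not carry over. Pictures are saved under pics/ and viewed, and the job is handed in when it is done.

Besides the shell and the picture viewer there is one more tool, called after ">>>" as name([rows], argument=value, ...), one row to a line, values as JSON. move_arm: Moves the arm, as the interface text tells. Its arguments: {"type":"object","properties":{"steps":{"type":"array"},"newtons":{"type":"number"}},"required":["steps"]}

```bash
ls; mkdir -p pics; cat > h.py <<'E'
import numpy as np, cv2
from scipy.spatial.transform import Rotation as R
from bench import r, optics
def Rm(o): return R.from_euler('xyz',o,degrees=True).as_matrix()
def ray(c,u,v):
    K=c['mtx']; p=cv2.undistortPoints(np.array([[[u,v]]],float),np.array(K,float),np.array([c['k1'],0,0,0],float))[0,0]
    d=Rm(c['orientation'])@np.array([p[0],p[1],1]); return np.array(c['xyz'],float),d/np.linalg.norm(d)
def onz(c,u,v,z):
    o,d=ray(c,u,v); return o+d*(z-o[2])/d[2]
def tri(c1,p1,c2,p2):
    o1,d1=ray(c1,*p1);o2,d2=ray(c2,*p2)
    A=np.stack([d1,-d2],1);s=np.linalg.lstsq(A,o2-o1,rcond=None)[0]
    a=o1+s[0]*d1;b=o2+s[1]*d2
    return (a+b)/2,np.linalg.norm(a-b)
def proj(c,P):
    p=Rm(c['orientation']).T@(np.array(P,float)-np.array(c['xyz'],float)); s=p[:2]/p[2]
    s=s*(1+c['k1']*(s@s)); K=np.array(c['mtx']); return K[0,0]*s[0]+K[0,2],K[1,1]*s[1]+K[1,2]
import pickle
def snap(tag):
    out={}
    for n in('scene','top'):
        c=optics.read_camera(n); out[n]=c; cv2.imwrite(f'pics/{tag}_{n}.png',c['color'])
    pickle.dump(out,open(f'{tag}.pkl','wb')); return out
def load(tag): return pickle.load(open(f'{tag}.pkl','rb'))
E
python3 - <<'E'
from h import *
o=snap('a')
for n in o: print(n,{k:v for k,v in o[n].items() if k!='color'})
print(r.get_state())
E
```

```text
pics
scene {'mtx': array([[449.52974071,   0.        , 271.98561592],
       [  0.        , 449.52974071, 219.28569587],
       [  0.        ,   0.        ,   1.        ]]), 'k1': -0.028523129671329597, 'xyz': array([ 913.27461844,  491.5929031 , 1065.36645217]), 'orientation': array([-1.45993749e+02, -9.64754101e-02,  1.41704460e+02])}
top {'mtx': array([[388.28036347,   0.        , 283.25696593],
       [  0.        , 388.28036347, 205.50513809],
       [  0.        ,   0.        ,   1.        ]]), 'k1': -0.0025396011053145377, 'xyz': array([ 443.38143429,   -9.33329684, 1184.68551883]), 'orientation': array([-175.96153117,    0.79786366,  -90.40674085])}
{'clock': 0.1, 'q': array([-82.65152137,  24.44833178,   4.2313088 ,  92.04918284,
        -1.9540289 ,  63.64526964,  -3.84540029]), 'joint_vel': array([-0.06431671, -0.07129872,  0.04653231, -0.06865262,  0.07297156,
        0.0778936 ,  0.10953372]), 'tau': array([ 9.02889355e-03, -9.51526308e+01,  3.77184838e+00, -4.64405322e+01,
        1.96909712e-02,  6.25113913e-03, -2.91761346e-06]), 'tool_pos': array([185.00737596, 648.77998903, 255.64948314]), 'tcp_rot': array([1.79995155e+02, 7.04654723e-02, 7.40831361e+01]), 'contact_force': array([-0.54884482,  0.18660131,  0.53083742]), 'torque': array([-0.03719239,  0.00944239, -0.02296216]), 'gripper_width': 0.9970445232168917}
```

View pics/a_scene.png

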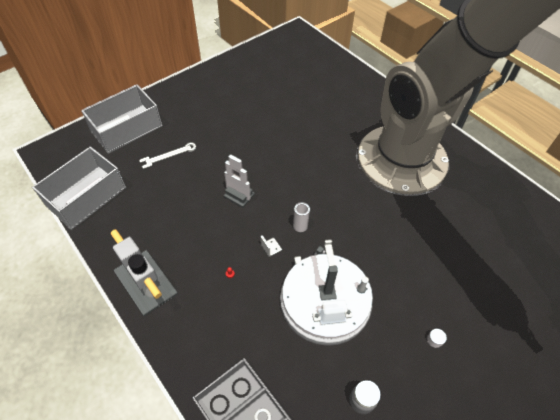

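View pics/a_top.png

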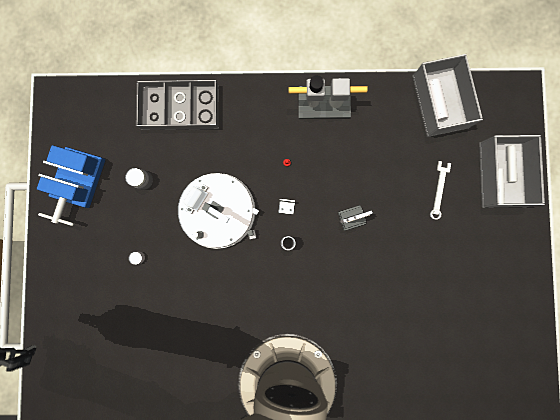

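```bash
python3 - <<'E'
from h import *
o=load('a')
def crop(n,x0,y0,x1,y1,s,f):
    cv2.imwrite(f,cv2.resize(o[n]['color'][y0:y1,x0:x1],None,fx=s,fy=s,interpolation=cv2.INTER_CUBIC))
crop('top',165,155,275,260,5,'pics/a1.png') 
crop('scene',260,225,390,345,6,'pics/a2.png')
crop('scene',205,140,275,215,8,'pics/a3.png')
crop('top',325,190,385,240,10,'pics/a4.png')
E
```

```text
(no output)
```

View pics/a1.png

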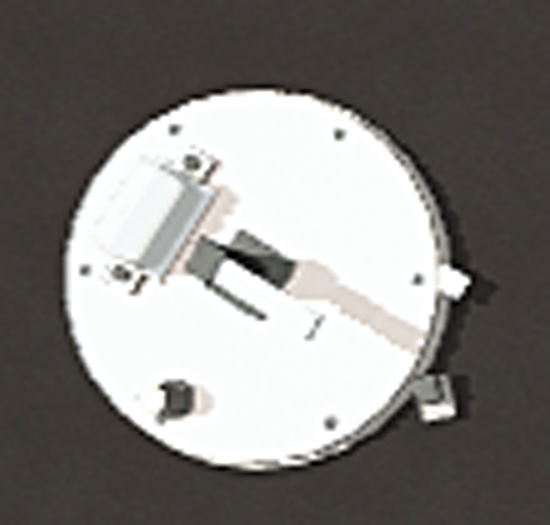

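View pics/a2.png

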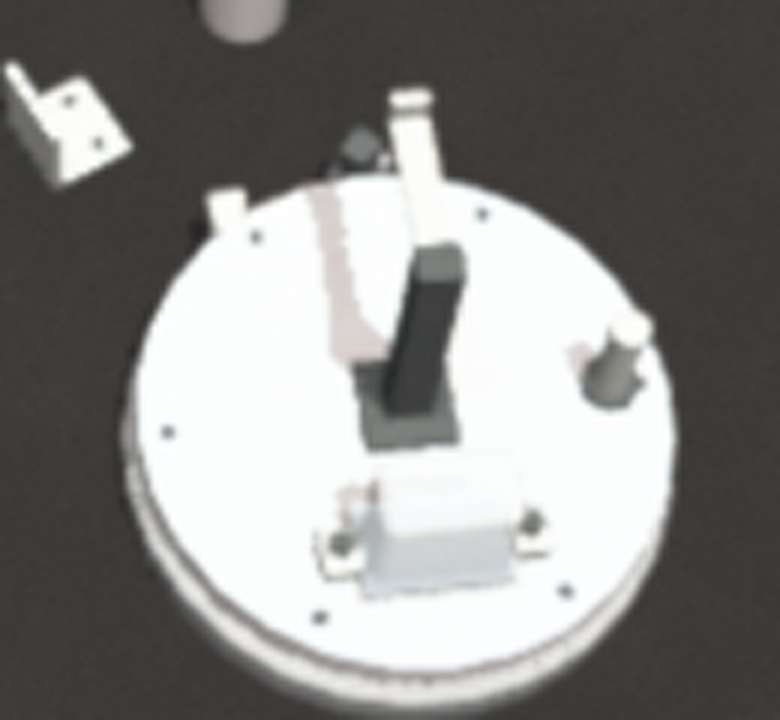

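View pics/a3.png

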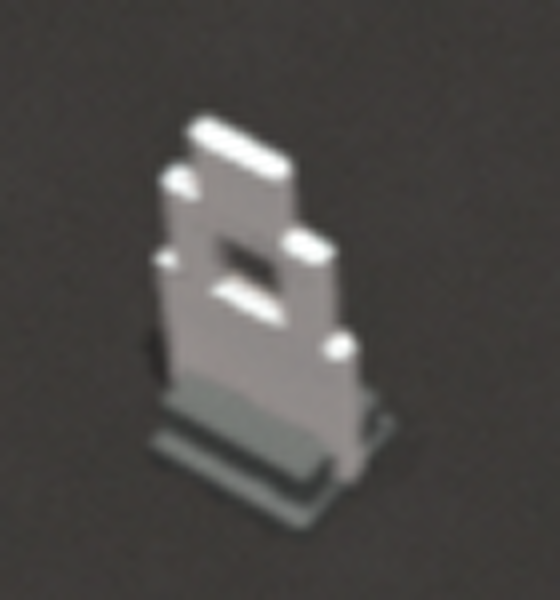

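View pics/a4.png

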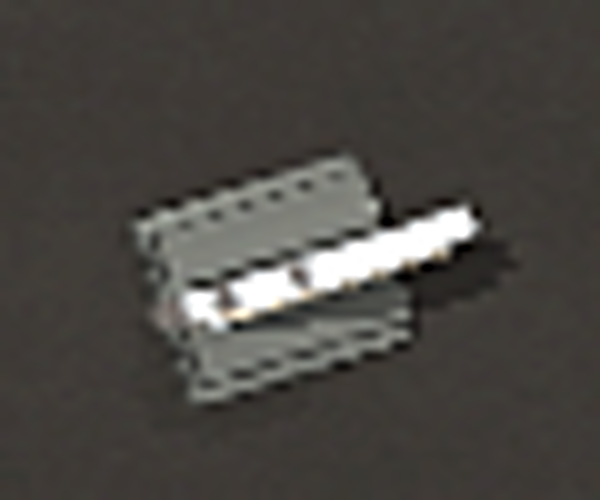

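```bash
python3 - <<'E'
from h import *
o=load('a');T=o['top'];S=o['scene']
# disc: fit ellipse to bright region
def disc(c,box):
    x0,y0,x1,y1=box
    g=c['color'][y0:y1,x0:x1].min(2); m=(g>215).astype(np.uint8)
    m=cv2.morphologyEx(m,cv2.MORPH_OPEN,np.ones((5,5)))
    cs,_=cv2.findContours(m,cv2.RETR_EXTERNAL,cv2.CHAIN_APPROX_NONE); k=cv2.convexHull(max(cs,key=cv2.contourArea))
    e=cv2.fitEllipse(k); return e, np.array(e[0])+[x0,y0]
for c,b in((T,(165,155,265,260)),(S,(270,225,385,345))):
    e,p=disc(c,b); print(e,p,onz(c,*p,50))
P=lambda a,b,k,u,v:(a+u/k,b+v/k)
# pin top: scene crop a2 (632,330), top crop a1 approx
pt=P(260,225,6,632,330)
print('pin scene',onz(S,*pt,105))
# hook lip in scene
print('lip scene',onz(S,*P(260,225,6,411,96),187), 'post top',onz(S,*P(260,225,6,438,262),179))
for n,q in(('pin',onz(S,*pt,105)),('lip',onz(S,*P(260,225,6,411,96),187)),('post',onz(S,*P(260,225,6,438,262),179))):
    u,v=proj(T,q);print(n,'expected in a1',(u-165)*5,(v-155)*5)
# tab
m=S['color'][140:215,205:275].min(2)
cs,_=cv2.findContours((m>225).astype(np.uint8),cv2.RETR_EXTERNAL,cv2.CHAIN_APPROX_NONE)
for c in cs:
    if len(c)>4: print(np.array(cv2.minAreaRect(c)[0])+[205,140],cv2.minAreaRect(c)[1:],len(c))
a,b=P(205,140,8,192,128),P(205,140,8,290,168)
A=onz(S,*a,164);B=onz(S,*b,164);print('tab',A,B,np.linalg.norm(A-B),(A+B)/2,np.degrees(np.arctan2(*(B-A)[1::-1])))
for q in(A,B):
    u,v=proj(T,q);print('exp a4',(u-325)*10,(v-190)*10)
E
```

```text
((50.087406158447266, 52.08836364746094), (68.05187225341797, 72.25135040283203), 86.36408233642578) [215.08740616 207.08836365] [520.56733757 206.12380418  50.        ]
((56.660945892333984, 67.23478698730469), (84.8421859741211, 92.6104507446289), 142.83822631835938) [326.66094589 292.23478699] [515.89268287 208.04703931  50.        ]
pin scene [444.35046097 256.83171982 105.        ]
lip scene [480.53469155 154.27179917 187.        ] post top [517.09650657 210.52846772 179.        ]
pin expected in a1 140.19033374566447 391.22876102261415
lip expected in a1 300.1546354167877 319.53545305535226
post expected in a1 195.16093363409126 250.72625205970752
[235.69999886 177.10000229] ((7.602630138397217, 1.3416407108306885), 26.56505012512207) 14
[242.79999924 170.40000153] ((4.4721360206604, 1.7888542413711548), 26.56505012512207) 9
[226.90000153 162.29999924] ((2.2360680103302, 1.3416407108306885), 63.43495178222656) 5
[235.00000381 158.50000191] ((11.180339813232422, 1.7888542413711548), 26.56505012512207) 21
tab [ 498.99468142 -216.12563015  164.        ] [ 483.69193685 -181.52324074  164.        ] 37.83516015402817 [ 491.34330914 -198.82443545  164.        ] 113.85718591042223
exp a4 422.8191607834191 211.1817555188378
exp a4 291.8938516585075 270.4621962959922
```

```bash
python3 - <<'E'
from h import *
o=load('a');T=o['top'];S=o['scene']
g=T['color'][205:226,338:378].min(2);print('cols',338)
for i,row in enumerate(g): print(205+i,' '.join('%3d'%v for v in row))
g=S['color'][152:166,226:246].min(2)
for i,row in enumerate(g): print(152+i,' '.join('%3d'%v for v in row))
P=lambda a,b,k,u,v:(a+u/k,b+v/k)
for z in(0,32):
  for n,q in dict(tl=(140,215),tr=(350,155),bl=(200,400),br=(410,335)).items(): print(z,n,onz(T,*P(325,190,10,*q),z).round(1))
  Q=[onz(T,*P(325,190,10,*q),z) for q in((140,215),(350,155),(200,400),(410,335))]
  print(np.mean(Q,0)); 
  for a,b in((0,1),(2,3)): d=Q[b]-Q[a];print(np.degrees(np.arctan2(d[1],d[0])),np.linalg.norm(d))
E
```

```text
cols 338
205  53  53  54  57  57  53  52  54  54  53  53  53  52  53  53  52  53  48  47  45  55  80  60  50  52  52  52  51  52  54  56  55  55  55  53  53  51  52  53  53
206  57  56  53  51  53  55  57  53  51  54  54  52  52  51  47  45  48  65 102 137 147 133 103  45  52  58  57  53  53  53  56  56  55  53  56  55  53  53  54  56
207  55  57  55  53  57  53  56  53  53  51  50  48  42  34  70 107 139 144 133 119  86 108 122  70  48  53  53  54  56  52  54  57  57  56  56  56  56  56  56  54
208  55  53  53  53  53  55  51  49  45  37  33  80 129 140 145 136 117  58 108 131 124 124 127 122  25  50  53  54  53  53  55  55  54  52  55  56  56  56  55  56
209  56  53  51  51  50  49  38  31  88 144 140 139 135 116  58 109 135 124 119 120 119 121 124 115  42  49  56  53  56  53  52  49  46  47  50  55  56  55  53  57
210  56  53  49  34  21  89 149 143 140 134 117  61 110 129 126 122 120 120 123 121 121 124 126 143 161  28  54  50  49  43  33  26  56 106  37  52  55  56  54  55
211  42  27  96 162 147 140 136 116  62 111 133 128 123 121 120 119 120 122 124 125 125 126 126 129 121  12
[... 3292 characters left out ...]
 192 145 138 138 136 138 137 136 137 135 139 139 110  67  58  57  57
164 143 173 207 196 146 138 138 138 138 137 138 138 137 138 138 113  73  58  57  57
165 128 140 148 144 136 138 138 137 137 138 136 138 137 137 137 113  75  57  56  55
0 tl [ 507.4 -163.3    0. ]
0 tr [ 525.3 -227.6    0. ]
0 bl [ 451.  -180.5    0. ]
0 br [ 470.3 -244.6    0. ]
[ 488.4960796  -204.01533233    0.        ]
-74.49832559854504 66.69395396189417
-73.27201601473776 66.91223818296736
32 tl [ 505.7 -159.2   32. ]
32 tr [ 523.1 -221.7   32. ]
32 bl [ 450.8 -175.9   32. ]
32 br [ 469.5 -238.3   32. ]
[ 487.27747041 -198.75670037   32.        ]
-74.49832559854507 64.89245770584142
-73.27201601473777 65.10484576716308
```

```bash
python3 - <<'E'
from h import *
o=load('a');T=o['top'];S=o['scene']
z=164
def ang(a,b): return np.degrees(np.arctan2(a[1]-b[1],a[0]-b[0]))
A=onz(S,231,154.35,z);B=onz(S,240,159.1,z);print('scene ang',ang(A,B))
A=onz(S,232,158,z)
g=S['color'].min(2).astype(float)
w=np.clip(g-150,0,None); 
m=np.zeros_like(w);m[153:164,226:243]=1; m[159:164,226:231]=0; w*=m
yy,xx=np.mgrid[:g.shape[0],:g.shape[1]]
cs=(np.sum(w*xx)/w.sum(),np.sum(w*yy)/w.sum());C=onz(S,*cs,z);print('scene ctr',cs,C,proj(T,C))
# top: upper/lower edge crossings per column 356..372
g=T['color'].min(2).astype(float)
ups=[];los=[]
for c in range(354,372):
    col=g[205:226,c];k=np.where(col>165)[0]
    i=k[0];u=204+i+(165-col[i-1])/(col[i]-col[i-1]); j=k[-1];l=205+j+(col[j]-165)/(col[j]-col[j+1]);ups.append(u);los.append(l)
    print(c,round(u,2),round(l,2))
E
```

```text
scene ang -72.53582830493133
scene ctr (np.float64(234.5112016293279), np.float64(158.2961885365144)) [ 492.1748102  -200.34978673  164.        ] (np.float64(361.3136641640384), np.float64(213.76021584640802))
354 217.78 219.52
355 215.49 219.13
356 214.76 218.67
357 214.59 218.52
358 214.53 218.43
359 213.91 217.62
360 213.6 217.65
361 213.52 217.42
362 212.83 216.69
363 212.7 216.66
364 212.6 216.42
365 212.36 215.6
366 211.66 215.57
367 211.53 215.36
368 211.17 214.69
369 210.63 214.48
370 210.55 213.49
371 210.4 213.37
```

>>> move_arm([
  [0, 0, 0, -3.06, 3.58, 0, 8.5],
  [0, 0, 0, -3.06, 3.58, 0, 8.5],
  [0, 0, 0, -3.06, 3.58, 0, 8.5],
  [0, 0, 0, -3.06, 3.58, 0, 8.5],
  [0, 0, 0, -3.06, 3.58, 0, 8.5],
  [0, 0, 0, -3.06, 3.58, 0, 5],
  [0, 0, 0, -3.06, 3.58, 0, 5],
  [0, 0, 0, -3.06, 3.58, 0, 5],
  [0, 0, 0, -3.06, 3.58, 0, 5],
  [0, 0, 0, -3.06, 3.58, 0, 5],
  [0, 0, 0.16, 0, 0, 0, 5],
  [0, 0, 0.16, 0, 0, 0, 5],
])

```text
clock: 1.6
tool_pos: [452.0, 241.5, 253.2]
tcp_rot: [180.0, 0.3, 55.3]
contact_force: [0.8, -0.0, 0.8]
gripper_width: 0.585
```

>>> move_arm([
  [0, 0, 0, 0.82, -1.36, 2, 5],
  [0, 0, 0, 0, 0, 4, 5],
  [0, 0, 0, 0, 0, 4, 5],
  [0, 0, 0, 0, 0, 0, 5],
  [0, 0, 0, 0, 0, 0, 5],
])

```text
clock: 2.22
tool_pos: [445.6, 255.8, 152.1]
tcp_rot: [179.9, 0.3, 55.1]
contact_force: [0.3, -0.0, 0.5]
gripper_width: 0.582
```

```bash
python3 - <<'E'
from h import *
o=snap('b')
s=r.get_state();print(s['tool_pos'],s['tcp_rot'])
for n,b in(('scene',(260,180,400,340)),('top',(165,155,275,260))):
    x0,y0,x1,y1=b;cv2.imwrite(f'pics/b_{n}c.png',cv2.resize(o[n]['color'][y0:y1,x0:x1],None,fx=5,fy=5,interpolation=cv2.INTER_CUBIC)[:600])
    print(n,[(np.array(proj(o[n],p))-[x0,y0])*5 for p in((445.5,256,105),(445.5,256,56))])
E
```

```text
[445.58436558 255.90497753 152.30750699] [179.94322664   0.21623861  55.12056637]
scene [array([523.69421268, 500.11638971]), array([506.40714486, 544.67002747])]
top [array([141.69813841, 389.14816864]), array([162.31961192, 389.1681441 ])]
```

View pics/b_scenec.png

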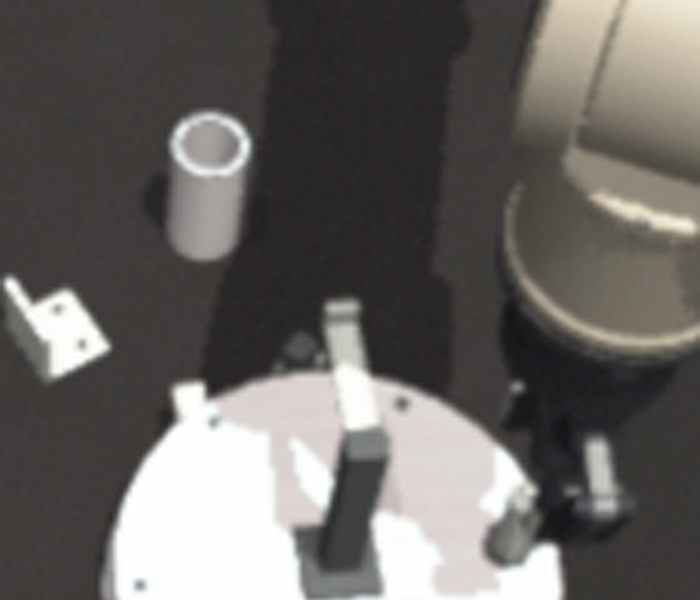

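View pics/b_topc.png

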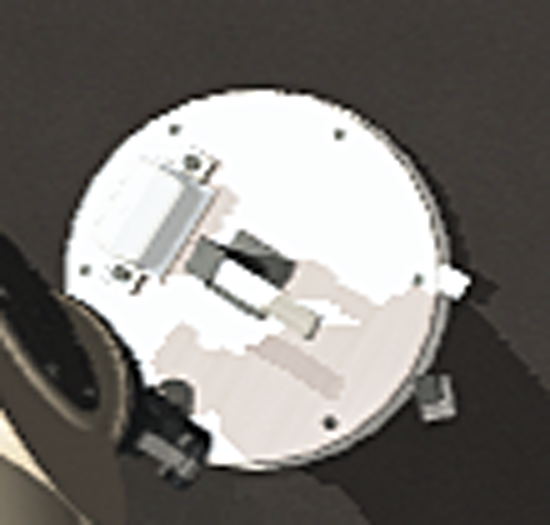

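>>> move_arm([
  [0, 0, 0, 0, 0, 2, 5],
  [0, 0, 0, 0, 0, 2, 5],
  [0, 0, 0, 0, 0, 1.8, 5],
  [0, 0, 0, 0, 0, 0, 5],
])

```text
clock: 2.82
tool_pos: [448.3, 258.1, 98.5]
tcp_rot: [179.9, -0.3, 55.1]
contact_force: [0.7, 0.2, 0.6]
gripper_width: 0.581
```

>>> move_arm([
  [0, 0, 0, 0, 0, 0, 1],
  [0, 0, 0, 0, 0, 0, 1],
  [0, 0, 0, 0, 0, 0, 1],
  [0, 0, 0, 0, 0, 0, 1],
  [0, 0, 0, 0, 0, 0, 1],
], newtons=25)

```text
clock: 3.45
tool_pos: [448.2, 257.8, 100.6]
tcp_rot: [179.8, -0.3, 55.1]
contact_force: [2.6, 0.4, -16.3]
gripper_width: 0.175
```

>>> move_arm([
  [0, 0, 0.1, 0.85, 0, 0, 1],
  [0, 0, 0.1, 0.85, 0, 0, 1],
  [0, 0, 0.1, 0.85, 0, 0, 1],
  [0, 0, 0.1, 0.85, 0, 0, 1],
  [0, 0, 0.1, 0.85, 0, 0, 1],
])

```text
clock: 4.08
tool_pos: [477.6, 283.0, 100.6]
tcp_rot: [179.9, 0.1, 25.5]
contact_force: [-0.4, -4.1, -9.7]
gripper_width: 0.176
```

>>> move_arm([
  [0, 0, 0.08, 0.7, 0, 0, 1],
  [0, 0, 0.08, 0.7, 0, 0, 1],
  [0, 0, 0.08, 0.7, 0, 0, 1],
])

```text
clock: 4.45
tool_pos: [496.5, 289.9, 100.6]
tcp_rot: [179.8, 0.2, 11.4]
contact_force: [-1.9, -3.8, -9.7]
gripper_width: 0.176
```

```bash
python3 - <<'E'
from h import *
o=snap('c')
for n,b in(('scene',(260,180,400,340)),('top',(165,155,275,260))):
    x0,y0,x1,y1=b;cv2.imwrite(f'pics/c_{n}c.png',cv2.resize(o[n]['color'][y0:y1,x0:x1],None,fx=5,fy=5,interpolation=cv2.INTER_CUBIC)[:600])
E
```

```text
(no output)
```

View pics/c_topc.png

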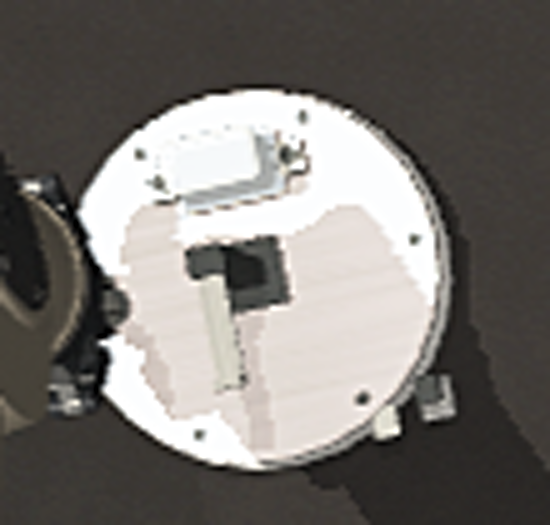

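View pics/c_scenec.png

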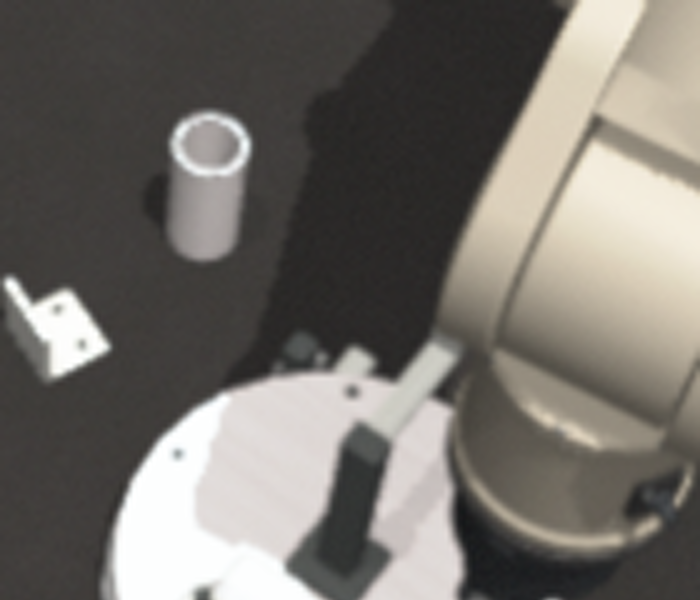

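>>> move_arm([
  [0, 0, 0.06, 0.5, 0, 0, 1],
  [0, 0, 0.06, 0.5, 0, 0, 1],
  [0, 0, 0.06, 0.5, 0, 0, 1],
])

```text
clock: 4.92
tool_pos: [498.4, 289.2, 100.2]
tcp_rot: [179.5, 1.7, 1.4]
contact_force: [-35.7, -8.1, 29.4]
gripper_width: 0.176
```

>>> move_arm([
  [0, 0, 0, 0, 0, 0, 1],
  [0, 0, 0, 0.05, 0, 0, 5],
  [0, 0, 0, 0, 0, 0, 5],
  [0, 0, 0, 0, 0, 0, 5],
  [0, 0, 0, 0, 0, 0, 5],
])

```text
clock: 5.55
tool_pos: [499.4, 290.4, 102.1]
tcp_rot: [179.7, 1.6, 1.7]
contact_force: [-1.1, -0.2, -0.5]
gripper_width: 0.587
```

>>> move_arm([
  [0, 0.028, 0, 0, 0, -5, 5],
  [0, 0, 0, 0, 0, -5, 5],
  [0, 0, 0, 0, 0, -5, 5],
  [0, 0, 0, -0.1, 5.5, 0, 5],
  [0, 0, 0, -0.1, 5.5, 0, 5],
  [0, 0, 0, -0.1, 5.5, 0, 5],
  [0, 0, 0, -0.1, 5.5, 0, 5],
  [0, 0, 0, -0.1, 5.5, 0, 5],
  [0, 0, 0, -0.1, 5.5, 0, 5],
  [0, 0, 0, -0.1, 5.5, 0, 5],
  [0, 0, 0, -0.1, 5.5, 0, 5],
  [0, 0, -0.13, 0, 2, 0, 5],
  [0, 0, -0.13, 0, 0, 0, 5],
  [0, 0, 0, 0, 0, 0, 5],
])

```text
clock: 7.3
tool_pos: [508.1, -183.2, 261.4]
tcp_rot: [179.6, -0.3, 17.1]
contact_force: [-0.7, -0.1, 0.4]
gripper_width: 0.588
```

```bash
python3 - <<'E'
from h import *
o=snap('d')
for n,b in(('scene',(260,180,400,345)),('top',(165,155,275,260))):
    x0,y0,x1,y1=b;cv2.imwrite(f'pics/d_{n}c.png',cv2.resize(o[n]['color'][y0:y1,x0:x1],None,fx=5,fy=5,interpolation=cv2.INTER_CUBIC)[:600])
x0,y0=165,130;cv2.imwrite('pics/d_s2.png',cv2.resize(o['scene']['color'][130:230,165:300],None,fx=5,fy=5,interpolation=cv2.INTER_CUBIC))
E
```

```text
(no output)
```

View pics/d_scenec.png

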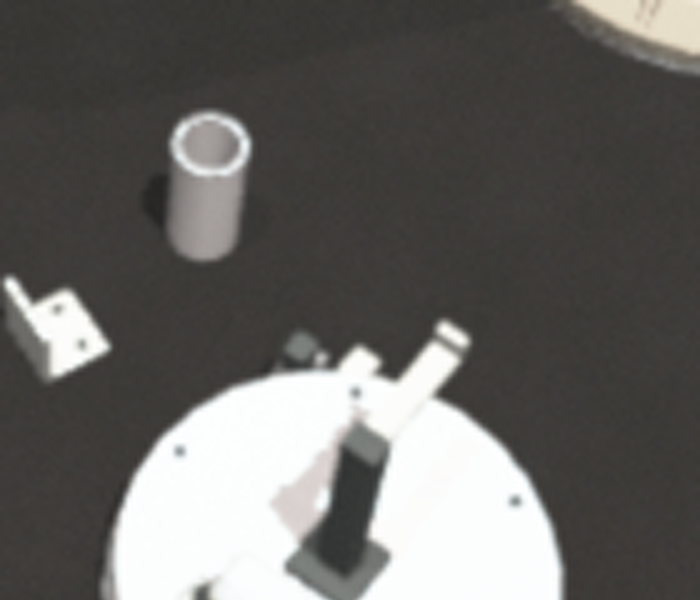

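View pics/d_topc.png

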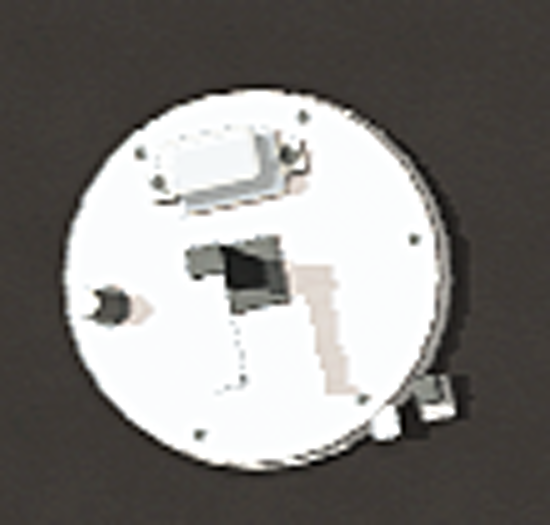

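View pics/d_s2.png

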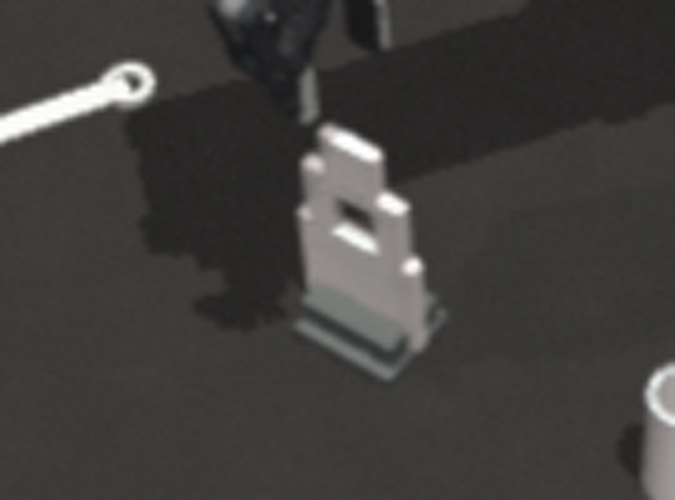

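```bash
python3 - <<'E'
from h import *
o=load('d');S=o['scene'];T=o['top']
P=lambda u,v:(260+u/5,180+v/5)
lip=onz(S,*P(453,332),187);post=onz(S,*P(364,443),179)
print(lip,post,np.degrees(np.arctan2(*(lip-post)[1::-1])),np.linalg.norm((lip-post)[:2]))
for n,q in(('lip',lip),('post',post)): u,v=proj(T,q);print(n,(u-165)*5,(v-155)*5)
# bolt holes rotation in top (disc z=50), a vs d
A=[(174,129),(339,134),(418,280),(330,423),(85,270)];D=[(140,153),(304,117),(414,239),(362,398),(199,434)]
f=lambda q:onz(T,165+q[0]/5,155+q[1]/5,50)[:2]
A=np.array([f(q) for q in A]);D=np.array([f(q) for q in D])
for X in(A,D):
    M=np.c_[2*X,np.ones(len(X))];s=np.linalg.lstsq(M,(X**2).sum(1),rcond=None)[0];c=s[:2];print('ctr',c,np.sqrt(s[2]+c@c)); print(np.degrees(np.arctan2(X[:,1]-c[1],X[:,0]-c[0])))
# scene
A=[(168,432),(256,237),(482,214),(565,592),(320,618)]
X=np.array([onz(S,260+u/6,225+v/6,50)[:2] for u,v in A]);M=np.c_[2*X,np.ones(5)];s=np.linalg.lstsq(M,(X**2).sum(1),rcond=None)[0];c=s[:2];print('scene ctr',c,np.sqrt(s[2]+c@c));print(np.degrees(np.arctan2(X[:,1]-c[1],X[:,0]-c[0])))
A=[(180,451),(356,392),(515,500)]
X=np.array([onz(S,260+u/5,180+v/5,50)[:2] for u,v in A]);print(np.degrees(np.arctan2(X[:,1]-c[1],X[:,0]-c[0])))
print(r.get_state()['tool_pos'],r.get_state()['tcp_rot'])
E
```

```text
[450.78668528 195.95994829 187.        ] [517.33216322 210.13069942 179.        ] -167.97852310243977 68.03756919240715
lip 219.08278660960093 377.9842118981737
post 195.92545249590614 250.26888423965445
ctr [511.62034985 205.73822613] 98.18000870016225
[  27.86851171  -31.77878522  -91.94484356 -151.65383457   87.60259492]
ctr [512.37572639 205.75022611] 97.85555983361235
[  42.43161023  -18.40246643  -78.19134733 -138.09420771  162.17114922]
scene ctr [515.33716391 210.6363985 ] 97.97864701929994
[ -31.86062803  -91.85517317 -151.77117251   87.72225307   27.96834919]
[ -77.82676402 -137.73388177  162.65838216]
[ 508.16024918 -182.72570889  261.42172798] [179.62314769  -0.32188261  16.98026289]
```

>>> move_arm([
  [0, 0, 0, -2.18, 1.14, 0, 5],
  [0, 0, 0, 0, 0, 3, 5],
  [0, 0, 0, 0, 0, 3, 5],
  [0, 0, 0, 0, 0, 0, 5],
])

```text
clock: 7.9
tool_pos: [489.7, -200.8, 200.9]
tcp_rot: [179.6, -0.4, 16.6]
contact_force: [-0.3, -0.8, 0.4]
gripper_width: 0.581
```

```bash
python3 - <<'E'
from h import *
o=snap('e');s=r.get_state();print(s['tool_pos'],s['tcp_rot'])
for n,b in(('scene',(190,110,290,215)),('top',(315,170,405,250))):
    x0,y0,x1,y1=b;cv2.imwrite(f'pics/e_{n}c.png',cv2.resize(o[n]['color'][y0:y1,x0:x1],None,fx=5,fy=5,interpolation=cv2.INTER_CUBIC)[:600])
E
```

```text
[ 490.98160994 -201.12924091  202.74758383] [179.53708896  -0.57284143  16.66800358]
```

View pics/e_scenec.png

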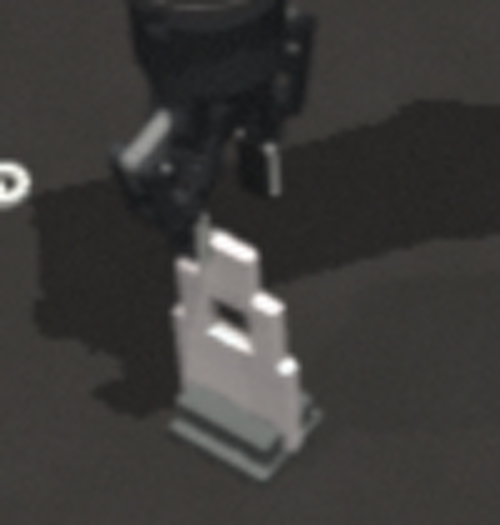

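View pics/e_topc.png

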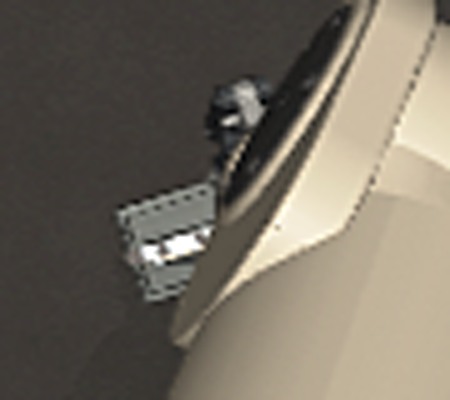

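>>> move_arm([
  [0, 0, 0, 0, 0, 1.5, 5],
  [0, 0, 0, 0, 0, 1.5, 5],
  [0, 0, 0, 0, 0, 1.4, 5],
  [0, 0, 0, 0, 0, 0, 5],
])

```text
clock: 8.5
tool_pos: [492.5, -201.2, 157.6]
tcp_rot: [179.5, -0.7, 16.7]
contact_force: [0.3, 0.4, 0.6]
gripper_width: 0.584
```

>>> move_arm([
  [0.008, -0.012, 0, -0.15, 0, 0, 5],
  [0, 0, 0, 0, 0, 0, 3],
  [0, 0, 0, 0, 0, 0, 1],
  [0, 0, 0, 0, 0, 0, 0.3],
  [0, 0, 0, 0, 0, 0, 0.3],
  [0, 0, 0, 0, 0, 0, 0.3],
  [0, 0, 0, 0, 0, 0, 0.3],
], newtons=50)

```text
clock: 9.38
tool_pos: [491.2, -201.8, 158.3]
tcp_rot: [180.0, -0.0, 16.7]
contact_force: [0.6, -0.2, -2.1]
gripper_width: 0.09
```

>>> move_arm([
  [0, 0, 0, 0, 0, -1, 0.3],
  [0, 0, 0, 0, 0, -2, 0.3],
  [0, 0, 0, 0, 0, -3, 0.3],
  [0, 0, 0, 0, 0, -4, 0.3],
  [0, 0, 0, 0, 0, -3, 0.3],
  [0, 0, 0, 0, 0, 0, 0.3],
])

```text
clock: 10.12
tool_pos: [490.6, -202.7, 295.0]
tcp_rot: [180.0, -0.0, 16.6]
contact_force: [0.7, 0.5, -2.0]
gripper_width: 0.085
```

```bash
python3 - <<'E'
from h import *
o=snap('f');s=r.get_state();print(s['tool_pos'],s['tcp_rot'],s['contact_force'])
for n,b in(('scene',(170,90,290,210)),):
    x0,y0,x1,y1=b;cv2.imwrite(f'pics/f_{n}c.png',cv2.resize(o[n]['color'][y0:y1,x0:x1],None,fx=5,fy=5,interpolation=cv2.INTER_CUBIC)[:600])
E
```

```text
[ 489.74636921 -202.18574585  292.82756952] [-1.79980010e+02  1.45524896e-01  1.65666995e+01] [ 0.05942994  0.10239082 -2.93275528]
```

View pics/f_scenec.png

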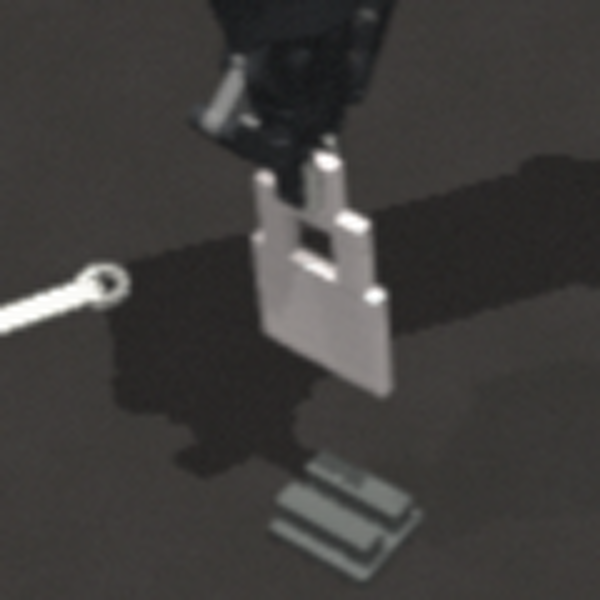

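View pics/f_top.png

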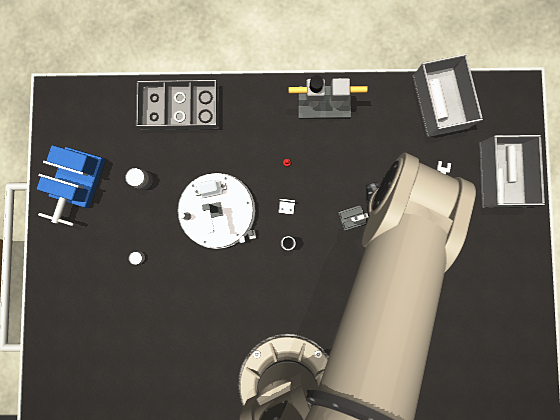

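```bash
cat >> h.py <<'E'
def onplane(c,u,v,p0,n):
    o,d=ray(c,u,v); return o+d*((np.array(p0)-o)@n)/(d@n)
E
python3 - <<'E'
from h import *
S=load('f')['scene'];tp=np.array([490,-202.5,293.5]);yaw=np.radians(16.6)
n=np.array([np.cos(yaw),np.sin(yaw),0]);l=np.array([np.sin(yaw),-np.cos(yaw),0])
for nm,q in dict(bl=(265,333),br=(388,396),shoulderR=(385,296),tabL=(322,160),tabR=(342,166),wbl=(290,258),wbr=(337,281),wtr=(331,232),wtl=(302,222),barR=(370,225),barL=(257,175)).items():
    P=onplane(S,170+q[0]/5,90+q[1]/5,tp+4*n,n); print(nm,'lat %.1f z-tcp %.1f'%((P-tp)@l,P[2]-tp[2]))
E
```

```text
bl lat 38.7 z-tcp -147.3
br lat -45.2 z-tcp -143.2
shoulderR lat -47.6 z-tcp -64.5
tabL lat -13.9 z-tcp 9.5
tabR lat -26.2 z-tcp 12.4
wbl lat 14.1 z-tcp -74.3
wbr lat -16.6 z-tcp -72.6
wtr lat -15.5 z-tcp -38.1
wtl lat 3.2 z-tcp -42.0
barR lat -41.0 z-tcp -18.4
barL lat 30.1 z-tcp -24.8
```

```bash
python3 - <<'E'
from h import *
yaw=np.radians(16.6)
n=np.array([np.cos(yaw),np.sin(yaw),0]);l=np.array([np.sin(yaw),-np.cos(yaw),0])
def edges(tag,box,k,name):
    x0,y0,x1,y1=box
    c=load(tag)['scene']['color'][y0:y1,x0:x1];cv2.imwrite(f'pics/{name}.png',cv2.resize(c,None,fx=k,fy=k,interpolation=cv2.INTER_CUBIC))
edges('a',(218,148,262,208),10,'g_a'); edges('f',(212,112,256,172),10,'g_f')
E
```

```text
(no output)
```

View pics/g_a.png

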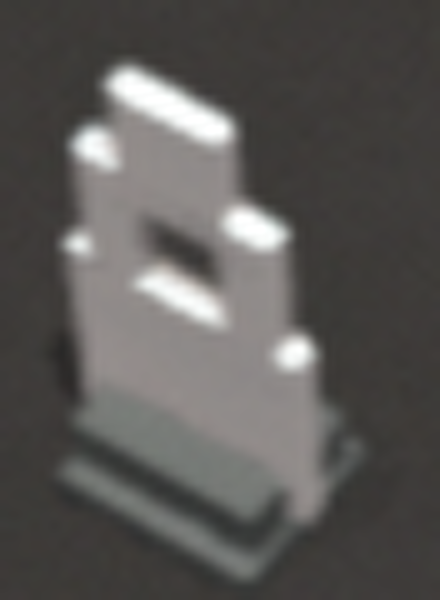

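View pics/g_f.png

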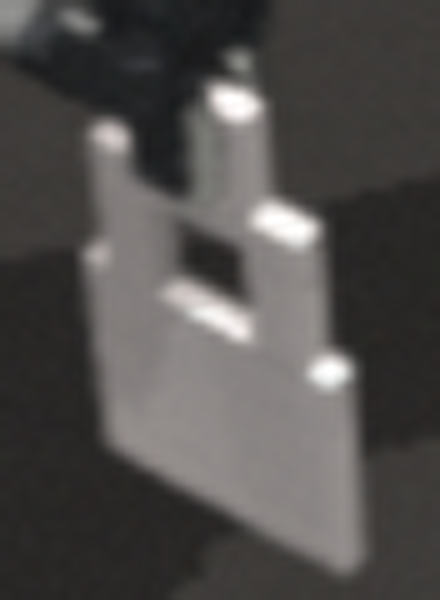

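>>> move_arm([
  [0, 0, 0.08, 0, 0, 0, 0.3],
  [0, 0, 0, -3.3, -0.7, 0, 0.3],
  [0, 0, 0, -3.3, -0.7, 0, 0.3],
  [0, 0, 0, 0.81, -3.8, 0, 0.3],
  [0, 0, 0, 0.81, -3.8, 0, 0.3],
  [0, 0, 0, 0.81, -3.8, 0, 0.3],
  [0, 0, 0, 0.81, -3.8, 0, 0.3],
  [0, 0, 0, 0.81, -3.8, 0, 0.3],
  [0, 0, 0, 0.81, -3.8, 0, 0.3],
  [0, 0, 0, 0.81, -3.8, 0, 0.3],
  [0, 0, 0, 0.81, -3.8, 0, 0.3],
  [0, 0, 0, 0.4, -2, 0, 0.3],
  [0, 0, 0, 0, 0, 0, 0.3],
  [0, 0, 0, 0, 0, 0, 0.3],
])

```text
clock: 11.98
tool_pos: [414.1, 136.8, 279.8]
tcp_rot: [179.8, 1.4, 11.6]
contact_force: [0.6, -0.4, -2.0]
gripper_width: 0.081
```

>>> move_arm([
  [0.003, 0.024, -0.007, 0.6, -1.6, 0, 0.3],
  [0, 0, 0, 0.6, -1.6, 0, 0.3],
  [0, 0, 0, 0.6, -1.5, 1, 0.3],
  [0, 0, 0, 0, 0, 1.8, 0.3],
  [0, 0, 0, 0, 0, 1.5, 0.3],
  [0, 0, 0, 0, 0, 0, 0.3],
  [0, 0, 0, 0, 0, 0, 0.3],
])

```text
clock: 12.85
tool_pos: [423.2, 190.5, 233.8]
tcp_rot: [180.0, -0.1, 11.9]
contact_force: [0.6, 0.3, -1.1]
gripper_width: 0.086
```

```bash
python3 - <<'E'
from h import *
o=snap('i');s=r.get_state();print(s['tool_pos'],s['tcp_rot'],s['contact_force'])
for n,b in(('scene',(280,190,420,310)),('top',(165,155,275,260))):
    x0,y0,x1,y1=b;cv2.imwrite(f'pics/i_{n}c.png',cv2.resize(o[n]['color'][y0:y1,x0:x1],None,fx=5,fy=5,interpolation=cv2.INTER_CUBIC)[:600])
E
```

```text
[423.2421735  190.47431233 234.05874202] [-1.79996950e+02 -9.10756231e-02  1.19408872e+01] [-0.96296396  0.34221951 -2.09691698]
```

View pics/i_scenec.png

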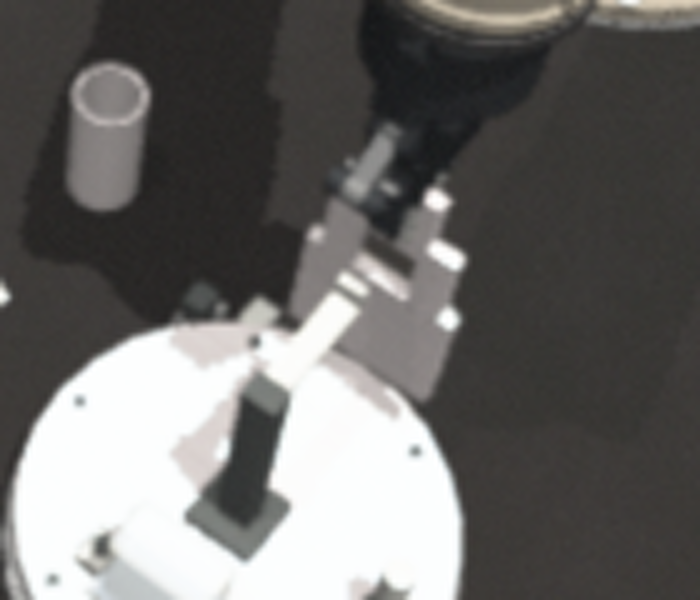

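View pics/i_topc.png

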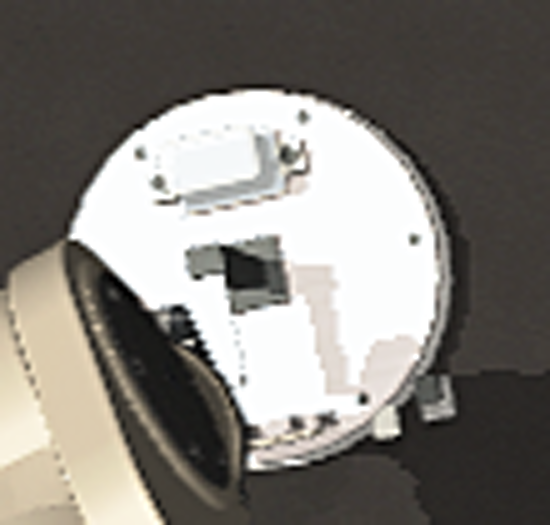

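```bash
python3 - <<'E'
from h import *
S=load('i')['scene'];tp=np.array([423.24,190.47,234]);yaw=np.radians(11.94)
n=np.array([np.cos(yaw),np.sin(yaw),0]);l=np.array([np.sin(yaw),-np.cos(yaw),0])
for nm,q in dict(bl=(288,318),br=(432,402),barL=(308,240),barR=(461,268),stepR=(456,328),wbl=(355,262),wbr=(406,299),wtr=(412,268),wtl=(364,240),tabR=(448,210)).items():
    P=onplane(S,280+q[0]/5,190+q[1]/5,tp+4*n,n); print(nm,'lat %.1f z-tcp %.1f'%((P-tp)@l,P[2]-tp[2]))
for nm,q,z in(('lip',(352,282),187),('post',(268,392),179),('root',(285,375),175)):
    P=onz(S,280+q[0]/5,190+q[1]/5,z);print(nm,P,'lat',(P-tp)@l,'fwd',(P-tp)@n)
E
```

```text
bl lat 37.2 z-tcp -153.9
br lat -46.5 z-tcp -142.2
barL lat 36.9 z-tcp -78.7
barR lat -37.4 z-tcp -25.3
stepR lat -44.7 z-tcp -71.1
wbl lat 11.2 z-tcp -71.7
wbr lat -17.9 z-tcp -74.2
wtr lat -16.0 z-tcp -48.2
wtl lat 9.9 z-tcp -50.7
tabR lat -23.2 z-tcp 8.5
lip [451.14345672 195.67840326 187.        ] lat 0.6771514380913509 fwd 28.37731184633858
post [515.59987055 210.86354574 179.        ] lat -0.8442462263712894 fwd 94.5808101220405
root [502.01246636 208.00774609 175.        ] lat -0.8612932667629587 fwd 80.69654372350875
```

>>> move_arm([
  [0, 0, 0, 0, 0.4, 0, 0.3],
  [0, 0, 0, 0.8, 0, 0, 0.3],
  [0, 0, 0, 1, 0, 0, 0.3],
  [0, 0, 0, 1, 0, 0, 0.3],
  [0, 0, 0, 0, 0, 0, 0.3],
])

```text
clock: 13.58
tool_pos: [454.5, 192.7, 235.2]
tcp_rot: [-179.9, -0.2, 11.9]
contact_force: [0.3, 0.7, -3.0]
gripper_width: 0.09
```

```bash
python3 - <<'E'
from h import *
o=snap('j');s=r.get_state();print(s['tool_pos'],s['tcp_rot'],s['contact_force'])
for n,b in(('scene',(280,190,420,310)),):
    x0,y0,x1,y1=b;cv2.imwrite(f'pics/j_{n}c.png',cv2.resize(o[n]['color'][y0:y1,x0:x1],None,fx=5,fy=5,interpolation=cv2.INTER_CUBIC)[:600])
E
```

```text
[453.71268105 192.48970573 235.12187882] [-179.93172876   -0.18641153   11.9262315 ] [-0.38933034  0.23515759 -1.94010808]
```

View pics/j_scenec.png

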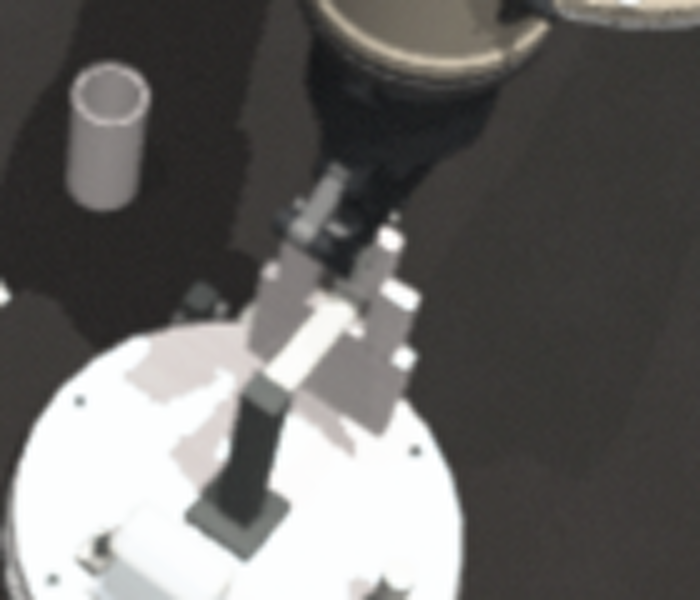

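>>> move_arm([
  [0, 0, 0, 0.9, 0, 0, 0.3],
  [0, 0, 0, 1, 0, 0, 0.3],
  [0, 0, 0, 0.8, 0, 0, 0.3],
  [0, 0, 0, 0, 0, 0, 0.3],
  [0, 0, 0, 0, 0, 0.6, 0.3],
  [0, 0, 0, 0, 0, 0.6, 0.3],
  [0, 0, 0, 0, 0, 0.3, 0.3],
  [0, 0, 0, 0, 0, 0, 0.3],
])

```text
clock: 14.68
tool_pos: [481.2, 198.4, 218.7]
tcp_rot: [-179.9, -0.1, 12.0]
contact_force: [-0.4, 0.4, -1.8]
gripper_width: 0.089
```

```bash
python3 - <<'E'
from h import *
o=snap('k');s=r.get_state();print(s['tool_pos'],s['tcp_rot'],s['contact_force'])
for n,b in(('scene',(280,190,420,310)),):
    x0,y0,x1,y1=b;cv2.imwrite(f'pics/k_{n}c.png',cv2.resize(o[n]['color'][y0:y1,x0:x1],None,fx=5,fy=5,interpolation=cv2.INTER_CUBIC)[:600])
E
```

```text
[481.39618241 198.45304523 218.99624549] [-1.79928907e+02 -1.52451262e-01  1.19500966e+01] [ 0.77365048  0.38022491 -1.71396724]
```

View pics/k_scenec.png

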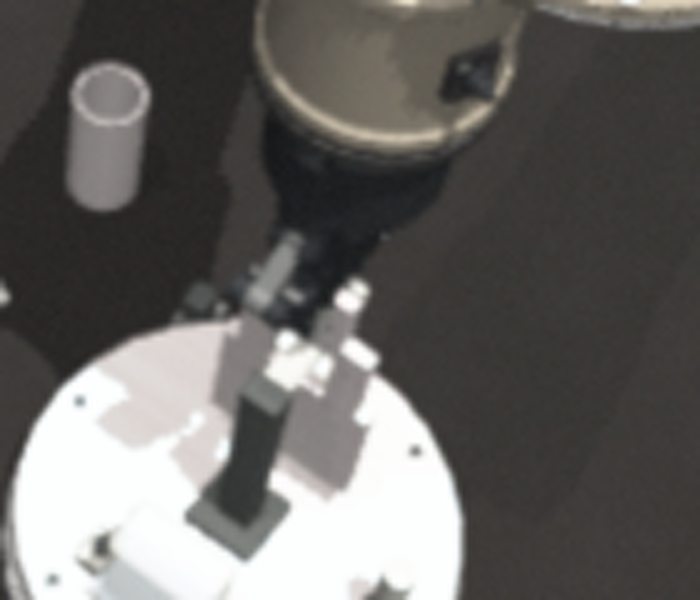

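>>> move_arm([
  [0, 0, 0, 0, 0, 0.2, 0.3],
  [0, 0, 0, 0, 0, 0.15, 0.3],
  [0, 0, 0, 0, 0, 0.1, 0.3],
])

```text
clock: 15.15
tool_pos: [481.6, 198.6, 214.6]
tcp_rot: [-179.9, -0.2, 12.0]
contact_force: [-0.3, -0.0, -2.1]
gripper_width: 0.086
```

>>> move_arm([
  [0, 0, 0, 0, 0, 0.1, 0.3],
  [0, 0, 0, 0, 0, 0.1, 0.3],
])

```text
clock: 15.4
tool_pos: [481.8, 198.7, 214.1]
tcp_rot: [-179.9, -0.2, 11.9]
contact_force: [-10.5, -4.5, 25.7]
gripper_width: 0.086
```

>>> move_arm([
  [0, 0, 0, 0, 0, -0.03, 0.3],
  [0, 0, 0, 0, 0, 0, 0.3],
  [0, 0, 0, 0, 0, 0, 0.3],
])

```text
clock: 15.78
tool_pos: [481.9, 198.7, 214.6]
tcp_rot: [-179.8, -0.2, 11.9]
contact_force: [-0.7, -0.0, -1.7]
gripper_width: 0.084
```

>>> move_arm([
  [0, 0, 0, 0, 0, 0.04, 0.3],
  [0, 0, 0, 0, 0, 0, 0.3],
], newtons=20)

```text
clock: 16.02
tool_pos: [481.9, 198.7, 214.2]
tcp_rot: [-179.8, -0.2, 11.9]
contact_force: [-2.2, -0.4, 2.6]
gripper_width: 0.085
```

Resting lightly on the hook. Open gradually.

>>> move_arm([
  [0, 0, 0, 0, 0, 0, 1.0],
  [0, 0, 0, 0, 0, 0, 1.2],
  [0, 0, 0, 0, 0, 0, 1.5],
  [0, 0, 0, 0, 0, 0, 2.0],
  [0, 0, 0, 0, 0, 0, 2.5],
  [0, 0, 0, 0, 0, 0, 2.5],
])

```text
clock: 16.77
tool_pos: [482.1, 198.8, 214.2]
tcp_rot: [-179.8, -0.3, 11.9]
contact_force: [0.0, -0.4, 0.3]
gripper_width: 0.289
```

```bash
python3 - <<'E'
from h import *
o=snap('l');s=r.get_state();print(s['tool_pos'],s['tcp_rot'],s['contact_force'])
for n,b in(('scene',(280,190,420,310)),):
    x0,y0,x1,y1=b;cv2.imwrite(f'pics/l_{n}c.png',cv2.resize(o[n]['color'][y0:y1,x0:x1],None,fx=5,fy=5,interpolation=cv2.INTER_CUBIC)[:600])
E
```

```text
[482.12513673 198.79286689 214.19694076] [-179.83535083   -0.24983466   11.94215936] [ 1.13959721e-03  1.15198901e+00 -8.80514541e-01]
```

View pics/l_scenec.png

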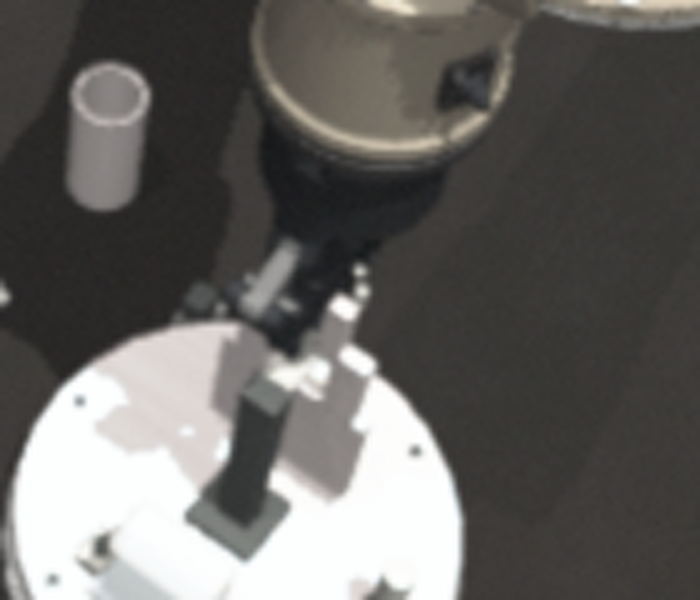

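>>> move_arm([
  [0, 0, 0, 0, 0, -0.5, 2.5],
  [0, 0, 0, 0, 0, -1, 2.5],
  [0, 0, 0, 0, 0, -1.5, 2.5],
  [0, 0, 0, 0, 0, -3, 2.5],
  [0, 0, 0, 0, 0, -4, 2.5],
  [0, 0, 0, 0, 0, -4, 2.5],
  [0, 0, 0, -1, 5, -1, 2.5],
  [0, 0, 0, -1, 5, 0, 2.5],
  [0, 0, 0, -1, 5, 0, 2.5],
  [0, 0, 0, -1, 5, 0, 2.5],
  [0, 0, 0, -1, 5, 0, 2.5],
  [0, 0, 0, -1, 5, 0, 2.5],
  [0, 0, 0, 0, 0, 0, 2.5],
])

```text
clock: 18.5
tool_pos: [484.5, -118.8, 380.6]
tcp_rot: [-179.7, -1.0, 11.9]
contact_force: [-0.2, 0.8, -1.3]
gripper_width: 0.294
```

```bash
python3 - <<'E'
from h import *
o=snap('m');s=r.get_state();print(s['tool_pos'],s['tcp_rot'],s['contact_force'])
for n,b in(('scene',(280,190,420,310)),('top',(165,155,275,260))):
    x0,y0,x1,y1=b;cv2.imwrite(f'pics/m_{n}c.png',cv2.resize(o[n]['color'][y0:y1,x0:x1],None,fx=5,fy=5,interpolation=cv2.INTER_CUBIC)[:600])
E
```

```text
[ 485.10637532 -115.25394408  380.16477994] [-179.62574986   -0.94085681   12.15675685] [-0.10551819  0.91206412  0.58051771]
```

View pics/m_scenec.png

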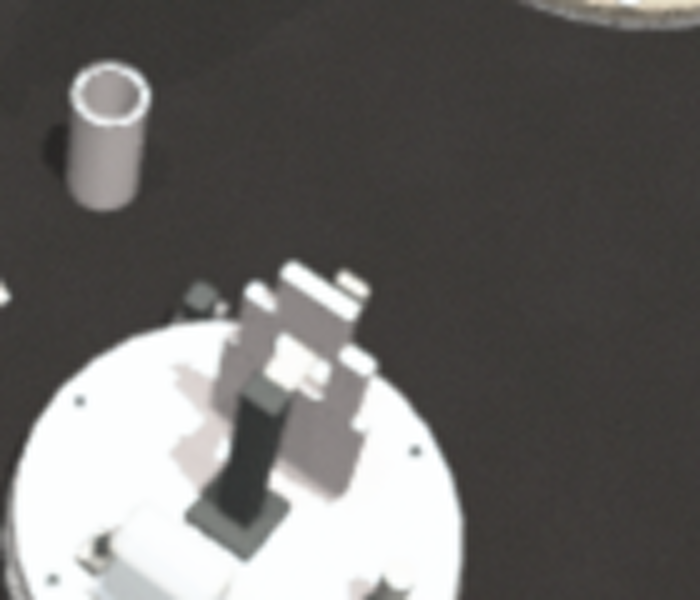

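View pics/m_topc.png

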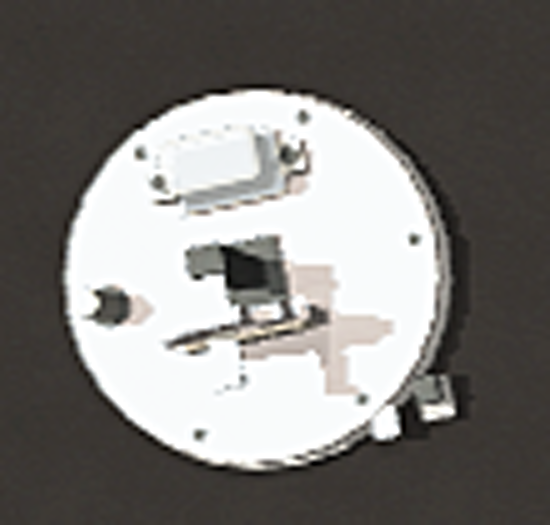

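View pics/m_scene.png

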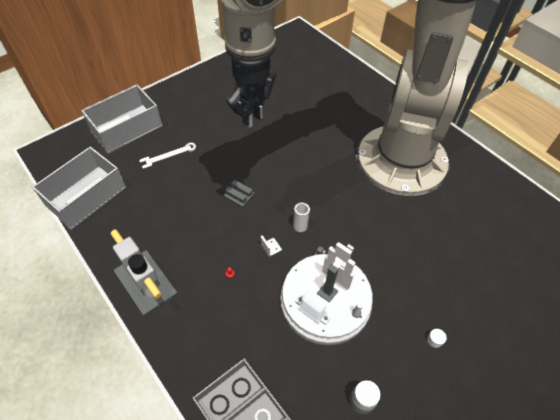

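>>> move_arm([
  [0, 0, 0, 0, 0, 0, 2.5],
  [0, 0, 0, 0, 0, 0, 2.5],
  [0, 0, 0, 0, 0, 0, 2.5],
  [0, 0, 0, 0, 0, 0, 2.5],
  [0, 0, 0, 0, 0, 0, 2.5],
  [0, 0, 0, 0, 0, 0, 2.5],
  [0, 0, 0, 0, 0, 0, 2.5],
  [0, 0, 0, 0, 0, 0, 2.5],
])

```text
clock: 19.6
tool_pos: [485.4, -112.1, 380.5]
tcp_rot: [-179.6, -0.9, 12.4]
contact_force: [1.0, -0.2, 0.9]
gripper_width: 0.288
```

```bash
python3 - <<'E'
from h import *
o=snap('n');m=load('m');a=load('a');d=load('d')
for n,b in(('scene',(200,200,400,420)),('top',(120,140,330,290))):
    x0,y0,x1,y1=b
    f=lambda q:q[n]['color'][y0:y1,x0:x1].astype(int)
    print(n,'n-m max',abs(f(o)-f(m)).max(),'n-d px',(abs(f(o)-f(d)).max(2)>40).sum())
    D=(abs(f(o)-f(a)).max(2)>60).astype(np.uint8)
    k,_,st,ce=cv2.connectedComponentsWithStats(D)
    for s,c in zip(st[1:],ce[1:]):
        if s[4]>3: print('  diff vs start at',(c+[x0,y0]).round(),s[4])
S=o['scene'];P=lambda u,v:(280+u/5,190+v/5)
# tab top front edge & bar tops angle at heights 175+45=220 / 187
A=onz(S,*P(290,266),220);B=onz(S,*P(358,312),220);print('tab',A,B,np.degrees(np.arctan2(*(A-B)[1::-1]))+90)
A=onz(S,*P(258,292),187);B=onz(S,*P(358,356),187);print('bar',A,B,np.degrees(np.arctan2(*(A-B)[1::-1]))+90)
E
```

```text
scene n-m max 16 n-d px 800
  diff vs start at [339. 263.] 870
  diff vs start at [297. 259.] 43
  diff vs start at [368. 278.] 6
  diff vs start at [361. 287.] 96
  diff vs start at [320. 286.] 11
  diff vs start at [336. 291.] 10
  diff vs start at [318. 293.] 11
  diff vs start at [335. 297.] 11
  diff vs start at [288. 296.] 4
  diff vs start at [301. 303.] 58
  diff vs start at [322. 298.] 10
  diff vs start at [328. 300.] 7
  diff vs start at [322. 307.] 7
  diff vs start at [356. 312.] 95
  diff vs start at [348. 313.] 25
  diff vs start at [317. 315.] 7
  diff vs start at [326. 318.] 6
  diff vs start at [313. 327.] 5
top n-m max 128 n-d px 334
  diff vs start at [225. 178.] 5
  diff vs start at [200. 181.] 5
  diff vs start at [219. 189.] 113
  diff vs start at [232. 182.] 4
  diff vs start at [193. 185.] 5
  diff vs start at [204. 189.] 30
  diff vs start at [196. 191.] 8
  diff vs start at [194. 208.] 172
  diff vs start at [210. 196.] 4
  diff vs start at [216. 203.] 21
  diff vs start at [248. 202.] 4
  diff vs start at [217. 218.] 280
  diff vs start at [223. 208.] 8
  diff vs start at [182. 208.] 4
  diff vs start at [255. 211.] 30
  diff vs start at [248. 210.] 4
  diff vs start at [329. 231.] 9
  diff vs start at [200. 235.] 50
  diff vs start at [230. 232.] 4
  diff vs start at [237. 234.] 5
  diff vs start at [242. 239.] 34
  diff vs start at [231. 239.] 5
  diff vs start at [204. 242.] 4
  diff vs start at [328. 275.] 13
  diff vs start at [329. 286.] 7
tab [484.223869   184.03383412 220.        ] [476.93997202 219.31731499 220.        ] 11.66424354905132
bar [488.21251815 173.10690785 187.        ] [475.56607623 224.95065444 187.        ] 13.70865675353042
```

```bash
python3 - <<'E'
from h import *
print(r.job_done())
E
```

```text
the job is handed in; nothing more can be done
None
```

I gripped the turntable's pin and turned the turntable clockwise about 46° (0.80 rad) until it came up hard against its stop. I then lifted the dial plate out of its rest and hung it by its window on the hook, graduated side outward. I handed the job in at about 19.7 s, with the gripper well clear of everything.

**Last checks:**
- **Hanging still:** the scene pictures taken about a second apart match around the hook.
- **Centred and square:** the tab's centre measured about (480.6, 201.7) mm against (481–482, 201–202.5) for the hook seat. Plate yaw came out at 11.7° from the tab and 13.7° from the bar, against about 12° for the hook.
- **Against the stop:** at the stop the pin stopped advancing and the force rose to about 36 N sideways. The disc's bolt holes have stayed in the same place since I let go of the pin. I did not push against the stop again after hanging the plate.
- **Other objects:** comparing start and end pictures, nothing changed around the turntable, screw, bracket, tube, jar and piston except on the turntable itself. I checked the wrench only by eye.

**Disagreements:**
- The two cameras differed by about 3–5 mm on the turntable centre, so I used the scene camera to line the plate up sideways with the hook.
- The disc's white lug passed the dark block at the disc's edge, which I had first taken to be the stop; the stop itself was found by force.
- While lowering the plate onto the hook the contact force briefly reached about 26 N upward. I eased it to about 3 N before letting go.

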